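Draw the capped tube from its slanted stand and hold it upright

ROBOT

A 6-joint arm with a two-finger parallel gripper is mounted at the origin on a cart in front of the work surface, level with it; the furniture and walls round the work are solid. World frame = base frame: x ahead of the robot, y to its left, z up, the work surface at z = 0. Lengths are in m, angles in degrees, forces in N, time in s.
With the tool pointing down it reaches from about 0.35 to 0.725 m from the base axis. Payload 4.3 kg.
Tool frame: the origin (TCP) lies at the very end of the fingers, on their centre line; the grasp point (between the pads) lies 19 mm behind it; z points along the fingers, y is the line along which they close (so a half turn about z gives the same grasp; the last joint's range is limited). The gripper opens to 85 mm and grips with 20 to 120 N. Pads are 22 mm wide; open, the fingers measure 114 mm over their backs; the gripper's body (76 mm by 85 mm) begins 54 mm behind the grasp point. The pads swing forward as they close: fully open they stand 13 mm farther back than shut.
Start: joints at [-72.611, 21.618, 4.641, 73.018, 0, 83.68], TCP at [0.231, -0.527, 0.231] pointing down, gripper open.
Joint ranges: [-156.06, 156.06], [-48.1, 94.91], [-58.44, 69.94], [-101.28, 121.22], [-78.64, 73.56], [-180, 180]. Speed limits (degrees/s): [147.25, 147.25, 180, 180, 180, 180].

INTERFACE

Orientations are given as a 3x3 rotation matrix whose columns are the frame's x, y, z axes.
In Python, from cell import manip gives the robot as it stands. The module is installed in compiled form; this text tells all that it offers.
- The arm moves only by the shell command python3 -m jog 'ROWS' [FORCE]. ROWS is JSON, a list of rows, each a list of 3 entries, a list of its own where there are three numbers: the turn, a rotation vector about the tool's x, y, z in rad, then the shift along the tool's x, y, z in mm, then the closure, from 0 (fully open) to 1 (shut). A call has 1 to 5 rows; each row shifts and turns the commanded pose from where the row before left it, along the tool's axes as they then stand; what a row does not reach is not made up. A row lasts 1/10 s, in which the tool goes at most 50 mm and 8.59 degrees, less where a joint would pass 70% of its speed; a pose out of reach is approached as far as the arm can. A call with a gripper value outside its range is refused whole. The fingers move at their own pace and stop on an object; FORCE is the grip in N (left out, the last holds). Time passes only in rows, so rows that do not move let the fingers close. It gives the time, the measured TCP pose, the force, the opening and the grip force at its end, in the units of the state.
- manip.state(): the state, without advancing time (a new reading comes with each control period).
- manip.get_image(name): name is "side" or "top" or "wrist"; returns the picture (420x560x3 uint8, red, green, blue); there is no depth.
- manip.camera_info(name): a dict with "fx", "fy", "cx", "cy" (pixels), "k1" (the pictures are not rectified: a ray, as slopes to the right and down, at radius r is drawn at 1 + k1 r^2 times it, then the intrinsics apply), "rvec" (rotation vector, rad) and "tvec" (3), from world to camera coordinates, as OpenCV has them; the wrist camera has in their place "tool_from_camera" (4x4, takes a point from camera to tool coordinates, whose origin is the TCP and whose axes are the flange's). Camera axes: x right, y down, z forward; pixel columns grow to the right and rows downward; lengths in m; the calibration is good to about 2 mm. A picture is of the moment at which its call begins: read the wrist's pose just before it. camera_info takes no time and is no camera call.
- manip.finish_job(): hands the job in; it is judged then, once.
Trained networks look in the newest picture that a camera, given by its name, has taken for a name from the list of things; names that differ only in an ending like _2 or _b are one class to them, and where a whole thing is asked for, a point or a joint stands for the part that bears it (a point fixed in the world has none). Each returns a list of dicts, best first, with "confidence" (0 to 1); they miss things now and then, are a little off and sometimes report something else, mostly with a low value. They report only what shows in the picture. A call takes as long as a camera call.
- manip.look_for(camera, label): "uv" ([column, row] in pixels, amid what is visible of it).
- manip.silhouettes(camera, label): "mask" (420x560 bool, what is visible of it) and "uv" ([column, row] in pixels, amid what is visible of it).
The state is a dict: "time": time; "joint_pos": joint angles; "joint_vel": joint speeds; "tau": joint torques, N m; "tool_pos": TCP position; "orientation": TCP orientation; "force": force on the tool from outside, world axes, zero at the start; "wrist_torque": the same for the moment, N m; "finger_gap": finger opening in m; "gripper_force": force on a finger pad.
Only numpy, scipy, OpenCV 4.12 (cv2) and the standard library are available. Lean on these libraries where they do the work, as an engineer would, in place of code of your own. Each camera call takes 0.05 s, during which the arm holds its last target. There are 200 camera calls.

TASK

Lift the keeper bar off the slanted tube stand and lay it down gently, flat on the worktop with its grip tab up, clear of the stand. Then draw the one capped tube out of its socket, turn it from its slant to upright, cap up, and keep holding it still in the air for inspection, its foot at least 15 cm above the worktop: the program finishes while the gripper still holds it. Leave the two short open tubes in their sockets and do not disturb the things standing round about.

Things in the scene. Friction and masses are not known exactly. Their poses are not given: they have to be found in the camera images.
- stand: Slanted tube stand, fixed: white block between two upright aluminium end plates, 118 (x) x 234 (y) x 142 mm high. Origin on the worktop under the block's middle; z up, y along the row of three sockets, -x the side the tubes lean to (roughly toward the robot). End plates' inner faces: y = +-110 mm; their front posts (x = -70 to -34 mm) end in forks, floor at z = 134, prongs to 142 mm.
- socket1 (a point): Centre of the mouth of the middle socket, at x = -25, z = 67 mm in the stand's frame (axes as the stand's). The other two mouths are 50 mm away along the stand's y, either way. Each socket is round, 18 mm wide, 42 mm deep, and leans 30 degrees from vertical: its axis, going up and out, is (-0.5, 0, 0.866) in the stand's frame.
- keeper: Keeper bar, loose: flat steel bar 24 (x) x 250 (y) x 8 mm with a grey upright grip tab on the middle of its top, 12 thick (x) x 44 long (y), reaching 41 mm above the bar's underside; about 0.16 kg. Origin: centre of the underside, z up, y along the bar. It starts level in the stand's two forks (28 mm gap), some 5 mm over the capped tube, along the row; it lifts straight up.
- capped_tube: The only tube with a cap: 108 mm long, body 16 mm in diameter, screw cap 20 mm in diameter from 89 to 108 mm above the foot, firmly fixed; about 25 g. Origin: centre of the foot; z along the tube to the cap. It starts in any of the three sockets, leaning 30 to 34 degrees, 66 mm of it standing out; about 1 mm of play; drawn out along its own axis. The cap can be pinched from any side.
- short_tube_a: Short open tube without a cap, 16 mm in diameter, 75 mm long, white; stands in another socket and sticks out 33 mm. Origin: centre of the foot, z toward the open end.
- short_tube_b: The second short open tube, the same as the first, in the remaining socket.
- timer: Bystander (the bystanders stand to the left and right; the worktop between stand and robot, x = 0.39 to 0.47, y = -0.2 to 0.2 m, is free): small white timer lying on the worktop, 64 x 64 x 18 mm; origin at the centre of its underside.
- jar: Bystander: white plastic jar with a ribbed screw cap, 62 mm wide, 87 mm high; origin at the centre of its underside.
- jar_lid: Bystander: white ribbed jar lid, 67 mm wide, 17 mm high; origin at the centre of its underside.
- cone: Bystander: small metal cone with a flat rim, 45 mm wide, 18 mm high; origin at the centre of its underside.

How it is judged (in metres and radians):
On the way, in this order (a step that is already met when the one before it is completed fails the run):
1. the keeper bar lies flat on the worktop, let go and clear of the stand, the capped tube still in its socket (height (world z) of keeper below 0.006 m and angle between keeper's own z axis and vertical below 0.08 rad and contact force between keeper and the fingers below 0.3 N and contact force between keeper and stand below 0.2 N and linear speed of keeper below 0.02 m/s and height (world z) of capped_tube below 0.045 m), for 0.2 s.
2. the capped tube is held by the fingers and out of its socket (foot more than 90 mm above the worktop) (height (world z) of capped_tube above 0.09 m and contact force between the fingers and capped_tube above 1 N), for 0.1 s.
At the end, for the whole second after the job is handed in: The gripper holds the capped tube still, cap up within 8 degrees, foot over 14 cm above the worktop, touching only the fingers; the keeper bar lies flat on the worktop, let go and clear of the stand; the short tubes have moved under 2 cm, the bystanders under 3 cm (height (world z) of capped_tube above 0.14 m and angle between capped_tube's own z axis and vertical below 0.14 rad and contact force between the fingers and capped_tube above 1 N and contact force between capped_tube and stand below 0.1 N and contact force between capped_tube and keeper below 0.1 N and linear speed of capped_tube below 0.03 m/s and angular speed of capped_tube below 0.3 rad/s and height (world z) of keeper below 0.006 m and angle between keeper's own z axis and vertical below 0.08 rad and contact force between keeper and the fingers below 0.3 N and contact force between keeper and stand below 0.2 N and linear speed of keeper below 0.02 m/s and distance of each of short_tube_a, short_tube_b from where it was at the start of the episode below 0.02 m and distance of each of timer, jar, jar_lid, cone from where it was at the start of the episode below 0.03 m); the arm keeps its last pose, push and grip.
It fails at once if a short tube is pulled out or moved by more than 2 cm (distance of any of short_tube_a, short_tube_b from where it was at the start of the episode above 0.02 m).
It fails at once if a bystander is moved by more than 3 cm (distance of any of timer, jar, jar_lid, cone from where it was at the start of the episode above 0.03 m).
It fails at once if the keeper bar is dropped or thrown down on the worktop (over 0.6 m/s close above it) (height (world z) of keeper below 0.03 m and linear speed of keeper above 0.6 m/s).
It also fails if it takes over 43 s, if anything falls off the work surface, if the arm or the gripper's body presses on something with over 40 N, if the wrist force passes 120 N, or if a joint passes its speed limit or range.

## Working session

There is one attempt and no reset: what is moved stays moved. The work goes in short steps, Python scripts to look and compute and a shell command to move; the robot and the scene stay as the last step left them, time stands still between calls to the robot, and variables do not carry over. Pictures are saved under pics/ and viewed, at most 10 in all, crops included, and the job is handed in when it is done.

```bash
mkdir -p pics; cat > h.py <<'E'
import numpy as np, cv2
from cell import manip
from scipy.spatial.transform import Rotation as R
def cam(n, st=None):
    c=manip.camera_info(n); K=(c['fx'],c['fy'],c['cx'],c['cy'],c['k1'])
    if 'rvec' in c:
        Rm=cv2.Rodrigues(np.array(c['rvec'],float))[0]; t=np.array(c['tvec'],float).ravel()
    else:
        T=np.array(c['tool_from_camera']); st=st or manip.state()
        W=np.eye(4); W[:3,:3]=np.array(st['orientation']); W[:3,3]=st['tool_pos']
        X=np.linalg.inv(W@T); Rm=X[:3,:3]; t=X[:3,3]
    return K,Rm,t
def proj(C,P):
    (fx,fy,cx,cy,k),Rm,t=C; p=np.atleast_2d(P)@Rm.T+t; s=p[:,:2]/p[:,2:]
    s=s*(1+k*(s**2).sum(1,keepdims=True)); return s*[fx,fy]+[cx,cy]
def ray(C,uv):
    (fx,fy,cx,cy,k),Rm,t=C; d=(np.array(uv,float)-[cx,cy])/[fx,fy]; s=d.copy()
    for _ in range(20): s=d/(1+k*(s**2).sum())
    v=Rm.T@np.r_[s,1]; return -Rm.T@t, v/np.linalg.norm(v)
def onz(C,uv,z):
    o,v=ray(C,uv); return o+v*(z-o[2])/v[2]
def save(img,n): cv2.imwrite('pics/'+n,img[:,:,::-1])
E
python3 - <<'E'
from h import *
s=manip.state(); print(s['tool_pos'],np.round(s['orientation'],3).tolist(),s['finger_gap'])
ims=[]
for n in('top','side'):
    im=manip.get_image(n); C=cam(n); save(im,n+'0.png'); print(n,manip.camera_info(n), 'pos',-C[1].T@C[2])
    for l in('stand','keeper','capped_tube','short_tube_a','timer','jar','jar_lid','cone','socket1'):
        for d in manip.look_for(n,l)[:3]: print(l,np.round(d['uv'],1),round(d['confidence'],2),np.round(onz(C,d['uv'],0.134 if l=='keeper' else 0.08),3))
E
```

```text
[ 0.23100181 -0.52583357  0.23036472] [[0.916, 0.402, -0.001], [0.402, -0.916, 0.002], [0.0, -0.002, -1.0]] 0.08526798923287672
top {'fx': 518.7225529438053, 'fy': 518.7225529438053, 'cx': 275.6097186306049, 'cy': 203.15392556681076, 'k1': -0.1405988855383723, 'rvec': array([ 2.1281511 , -2.18262009,  0.15919362]), 'tvec': array([0.01285309, 0.54281283, 1.59098146])} pos [0.32131609 0.01940222 1.64997349]
stand [292.7 184.6] 0.61 [ 0.593 -0.054  0.08 ]
keeper [288.  196.3] 0.76 [ 0.549 -0.037  0.134]
keeper [180.1 192.2] 0.23 [0.569 0.283 0.134]
timer [182.6 229.3] 0.85 [0.464 0.285 0.08 ]
jar [369.2 182.9] 0.85 [ 0.593 -0.291  0.08 ]
jar_lid [381.1 223.6] 0.82 [ 0.466 -0.322  0.08 ]
jar_lid [288.1 185.2] 0.2 [ 0.592 -0.04   0.08 ]
cone [179.8 187.2] 0.48 [0.594 0.293 0.08 ]
socket1 [286.8 183.7] 0.64 [ 0.597 -0.036  0.08 ]
side {'fx': 503.61593656301153, 'fy': 503.61593656301153, 'cx': 278.23975301445967, 'cy': 205.15608550103025, 'k1': 0.0625681174411561, 'rvec': array([-0.06252442,  2.79017579, -1.43656573]), 'tvec': array([0.55527242, 0.10383961, 1.25168486])} pos [0.53880603 0.97720634 0.800363  ]
stand [259.7 231.3] 0.6 [0.597 0.074 0.08 ]
keeper [283.  185.6] 0.92 [ 0.548 -0.038  0.134]
capped_tube [268.  218.4] 0.62 [0.581 0.024 0.08 ]
short_tube_a [272.6 194.7] 0.43 [ 0.574 -0.076  0.08 ]
timer [313.5 340.3] 0.77 [0.481 0.38  0.08 ]
jar [259.7 161.7] 0.77 [ 0.617 -0.237  0.08 ]
jar_lid [313.5 169.2] 0.78 [ 0.468 -0.207  0.08 ]
cone [252.6 337.2] 0.57 [0.59  0.378 0.08 ]
socket1 [262.8 229.3] 0.89 [0.591 0.066 0.08 ]
```

```bash
python3 - <<'E'
import cv2
a=cv2.imread('pics/top0.png')[140:260,160:400];b=cv2.imread('pics/side0.png')[140:260,160:400]
cv2.imwrite('pics/both.png',cv2.resize(cv2.vconcat([a,b]),(600,600),interpolation=2))
from h import *
for n in('top','side'):
    manip.get_image(n);C=cam(n)
    for d in manip.silhouettes(n,'keeper')[:1]:
        m=d['mask'].astype('uint8');r=cv2.minAreaRect(cv2.findNonZero(m));p=cv2.boxPoints(r)
        print(n,r,m.sum()); print([np.round(onz(C,q,0.142),3).tolist() for q in p])
E
```

```text
top ((288.49786376953125, 193.45394897460938), (9.804947853088379, 85.23235321044922), 87.35746002197266) 731
[[0.568, 0.088, 0.142], [0.574, -0.164, 0.142], [0.545, -0.164, 0.142], [0.539, 0.087, 0.142]]
side ((279.9224853515625, 187.01625061035156), (10.300077438354492, 58.30304718017578), 2.2025980949401855) 585
[[0.565, 0.096, 0.142], [0.57, -0.156, 0.142], [0.543, -0.156, 0.142], [0.543, 0.097, 0.142]]
```

View pics/both.png

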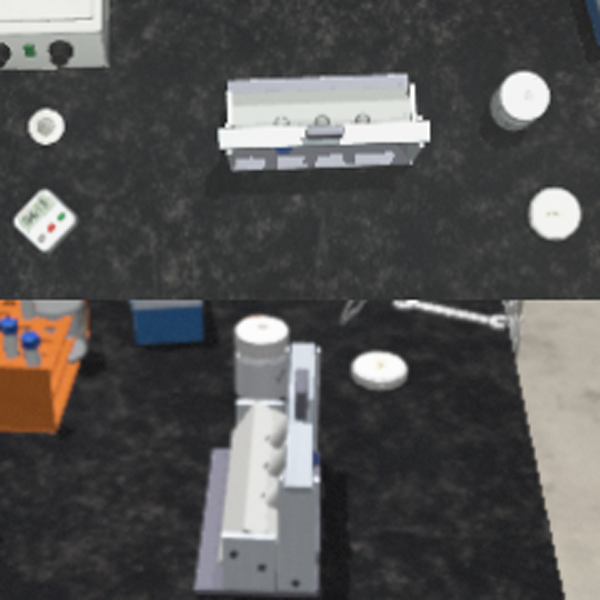

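The blue cap shows under the bar in the left (+y) socket, at about top pixel (273, 200). The bar is at roughly (0.556, -0.034) with almost no yaw. I'll move above it and check with the wrist camera.

```bash
cat >> h.py <<'E'
def plan(pos,Rt,n,nturn=None):
    "print tool-axis rows from the measured pose to (pos,Rt)"
    s=manip.state(); p=np.array(s['tool_pos']); Q=np.array(s['orientation'])
    rv=R.from_matrix(Q.T@np.array(Rt)).as_rotvec(); nt=nturn or n
    d=(np.array(pos)-p)*1000
    print('rotvec',np.round(rv,3),'d',np.round(d,1))
    for i in range(n):
        print(np.round(rv/nt if i<nt else rv*0,3).tolist(),np.round(Q.T@d/n,0).tolist())
        if i<nt: Q=Q@R.from_rotvec(rv/nt).as_matrix()
def down(yaw=0,tilt=0):
    "tool y along world x (turned by yaw), tool z down; tilt leans the gripper back toward the robot"
    B=np.array([[0,1,0],[1,0,0],[0,0,-1.]])
    return R.from_euler('z',yaw,degrees=True).as_matrix()@R.from_euler('y',-tilt,degrees=True).as_matrix()@B
E
python3 - <<'E'
from h import *
plan([0.50,-0.034,0.30],down(1),12,9)
E
```

```text
rotvec [ 0.     0.    -1.174] d [268.8 492.5  68.7]
[0.0, 0.0, -0.13] [37.0, -29.0, -6.0]
[0.0, 0.0, -0.13] [40.0, -24.0, -6.0]
[0.0, 0.0, -0.13] [43.0, -18.0, -6.0]
[0.0, 0.0, -0.13] [45.0, -12.0, -6.0]
[0.0, 0.0, -0.13] [46.0, -6.0, -6.0]
[0.0, 0.0, -0.13] [47.0, -0.0, -6.0]
[0.0, 0.0, -0.13] [46.0, 6.0, -6.0]
[0.0, 0.0, -0.13] [45.0, 12.0, -6.0]
[0.0, 0.0, -0.13] [43.0, 18.0, -6.0]
[0.0, 0.0, -0.0] [41.0, 23.0, -6.0]
[0.0, 0.0, -0.0] [41.0, 23.0, -6.0]
[0.0, 0.0, -0.0] [41.0, 23.0, -6.0]
```

```bash
python3 -m jog '[[[0,0,-0.13],[37,-29,-6],0],[[0,0,-0.13],[40,-24,-6],0],[[0,0,-0.13],[43,-18,-6],0],[[0,0,-0.13],[45,-12,-6],0],[[0,0,-0.13],[46,-6,-6],0]]' 30
python3 -m jog '[[[0,0,-0.13],[47,0,-6],0],[[0,0,-0.13],[46,6,-6],0],[[0,0,-0.13],[45,12,-6],0],[[0,0,-0.13],[43,18,-6],0]]'
python3 -m jog '[[[0,0,0],[41,23,-6],0],[[0,0,0],[41,23,-6],0],[[0,0,0],[41,23,-6],0],[[0,0,0],[0,0,0],0],[[0,0,0],[0,0,0],0]]'
python3 - <<'E'
from h import *
s=manip.state(); im=manip.get_image('wrist'); C=cam('wrist',s); save(im,'w1.png')
print(np.round(s['tool_pos'],3),np.round(s['orientation'],3).tolist(),s['time'])
for l in('keeper','capped_tube','short_tube_a','socket1','stand'):
    for d in manip.look_for('wrist',l)[:2]: print(l,np.round(d['uv'],1),round(d['confidence'],2),np.round(onz(C,d['uv'],0.142),3))
for d in manip.silhouettes('wrist','keeper')[:1]:
    r=cv2.minAreaRect(cv2.findNonZero(d['mask'].astype('uint8')));print(r,[np.round(onz(C,q,0.142),3).tolist() for q in cv2.boxPoints(r)])
plan([0.556,-0.034,0.22],down(1),3)
E
```

```text
time: 1.7
tool_pos: [0.3433, -0.3201, 0.2617]
orientation: [[0.481, 0.877, 0.001], [0.877, -0.481, -0.0], [-0.0, 0.001, -1.0]]
force: [0.5, 0.2, 0.5]
finger_gap: 0.0851
gripper_force: 0.0
time: 2.1
tool_pos: [0.4342, -0.157, 0.2858]
orientation: [[-0.018, 1.0, 0.001], [1.0, 0.018, -0.001], [-0.001, 0.001, -1.0]]
force: [1.6, -1.1, 0.1]
finger_gap: 0.085
gripper_force: 0.0
time: 2.6
tool_pos: [0.5013, -0.034, 0.3033]
orientation: [[-0.016, 1.0, -0.0], [1.0, 0.016, -0.001], [-0.001, -0.0, -1.0]]
force: [-0.9, -0.7, 0.0]
finger_gap: 0.0853
gripper_force: 0.0
[ 0.501 -0.034  0.303] [[-0.016, 1.0, -0.0], [1.0, 0.016, -0.001], [-0.001, -0.0, -1.0]] 2.6
keeper [343.7 184.1] 0.78 [ 0.555 -0.027  0.142]
keeper [253.  363.5] 0.7 [ 0.477 -0.209  0.142]
capped_tube [330.2 136.3] 0.68 [0.542 0.012 0.142]
short_tube_a [360.3 227.8] 0.54 [ 0.572 -0.066  0.142]
socket1 [369.  172.7] 0.76 [ 0.576 -0.017  0.142]
stand [370.  172.7] 0.98 [ 0.577 -0.017  0.142]
((343.7126770019531, 186.46499633789062), (31.568836212158203, 282.3656921386719), 2.544804573059082) [[0.543, -0.166, 0.142], [0.542, 0.083, 0.142], [0.566, 0.083, 0.142], [0.573, -0.168, 0.142]]
rotvec [-0.     0.    -0.007] d [ 55.4   1.9 -83.3]
[-0.0, 0.0, -0.002] [0.0, 18.0, 28.0]
[-0.0, 0.0, -0.002] [0.0, 18.0, 28.0]
[-0.0, 0.0, -0.002] [0.0, 18.0, 28.0]
```

View pics/w1.png

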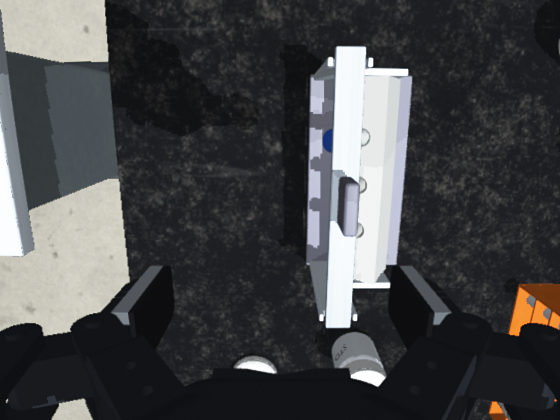

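The bar runs from (350, 46) to (339, 327), with the tab top near (351, 208). The blue cap sits under the bar at (328, 140), which is the +y socket.

```bash
python3 - <<'E'
from h import *
C=cam('wrist')
a=onz(C,(350,46),.142);b=onz(C,(339,327),.142);print(a,b,(a+b)/2,np.linalg.norm(a-b),np.degrees(np.arctan2(-(a-b)[0],(a-b)[1])))
print('tab',[onz(C,q,.175).round(4) for q in((343,179),(356,179),(345,236),(358,236),(351,208))])
print(onz(C,(328,140),.12))
X=(a+b)/2
plan([0.5555,-0.036,0.20],down(1),3)
E
```

```text
[0.55395772 0.08044212 0.142     ] [ 0.55807697 -0.16835103  0.142     ] [ 0.55601735 -0.04395446  0.142     ] 0.24882725322893495 0.9485552269447567
tab [array([ 0.5479, -0.0192,  0.175 ]), array([ 0.5577, -0.0191,  0.175 ]), array([ 0.5519, -0.0647,  0.175 ]), array([ 0.5622, -0.0646,  0.175 ]), array([ 0.5553, -0.0418,  0.175 ])]
[0.54237685 0.00572832 0.12      ]
rotvec [-0.     0.    -0.007] d [ 5.490e+01 -1.000e-01 -1.033e+02]
[-0.0, 0.0, -0.002] [-0.0, 18.0, 34.0]
[-0.0, 0.0, -0.002] [-0.0, 18.0, 34.0]
[-0.0, 0.0, -0.002] [-0.0, 18.0, 34.0]
```

```bash
python3 -m jog '[[[0,0,0],[-3,18,34],0],[[0,0,0],[-2,18,34],0],[[0,0,0],[0,18,34],0],[[0,0,0],[0,0,27],0],[[0,0,0],[0,0,27],0]]'
python3 -m jog '[[[0,0,0],[0,0,0],0],[[0,0,0],[0,0,0],0.9],[[0,0,0],[0,0,0],1],[[0,0,0],[0,0,0],1],[[0,0,0],[0,0,0],1]]' 40
python3 -m jog '[[[0,0,0],[0,0,0],1],[[0,0,0],[0,0,0],1],[[0,0,0],[0,0,0],1]]'
```

```text
time: 3.45
tool_pos: [0.555, -0.0399, 0.1457]
orientation: [[-0.012, 1.0, -0.001], [1.0, 0.012, 0.0], [0.0, -0.001, -1.0]]
force: [-0.1, -0.4, -0.2]
finger_gap: 0.0854
gripper_force: 0.0
time: 3.95
tool_pos: [0.556, -0.0394, 0.1488]
orientation: [[-0.013, 1.0, 0.003], [1.0, 0.013, -0.001], [-0.001, 0.003, -1.0]]
force: [0.1, -0.3, 0.6]
finger_gap: 0.0281
gripper_force: 0.0
time: 4.25
tool_pos: [0.5556, -0.0392, 0.1482]
orientation: [[-0.013, 1.0, 0.002], [1.0, 0.013, -0.0], [-0.0, 0.002, -1.0]]
force: [-1.4, 1.0, 5.9]
finger_gap: 0.0114
gripper_force: 40.6
```

```bash
python3 -m jog '[[[0,0,0],[0,0,-4],1],[[0,0,0],[0,0,-8],1],[[0,0,0],[0,0,-12],1],[[0,0,0],[0,0,-12],1],[[0,0,0],[0,-6,-8],1]]'
python3 -m jog '[[[0,0,0],[0,-15,0],1],[[0,0,0],[0,-25,0],1],[[0,0,0],[0,-30,0],1],[[0,0,0],[0,-25,10],1],[[0,0,0],[0,-20,20],1]]'
python3 -m jog '[[[0,0,0],[0,-4,25],1],[[0,0,0],[0,0,25],1],[[0,0,0],[0,0,25],1],[[0,0,0],[0,0,20],1],[[0,0,0],[0,0,15],1]]'
python3 -m jog '[[[0,0,0],[0,0,12],1],[[0,0,0],[0,0,8],1],[[0,0,0],[0,0,0],1],[[0,0,0],[0,0,0],1]]'
python3 - <<'E'
from h import *
im=manip.get_image('side'); save(im,'s2.png')
for d in manip.look_for('side','keeper'): print(d)
save(cv2.resize(im[120:330,200:420],(660,630)[:2])[:590],'s2c.png')
E
```

```text
time: 4.75
tool_pos: [0.5502, -0.0394, 0.193]
orientation: [[-0.013, 1.0, 0.002], [1.0, 0.013, -0.001], [-0.001, 0.002, -1.0]]
force: [0.7, -0.6, -1.7]
finger_gap: 0.0114
gripper_force: 39.5
time: 5.25
tool_pos: [0.4338, -0.041, 0.1629]
orientation: [[-0.013, 1.0, 0.004], [1.0, 0.013, -0.001], [-0.001, 0.004, -1.0]]
force: [-0.5, -0.8, -1.7]
finger_gap: 0.011
gripper_force: 39.8
time: 5.75
tool_pos: [0.4294, -0.0407, 0.0507]
orientation: [[-0.013, 1.0, -0.001], [1.0, 0.013, -0.0], [0.0, -0.001, -1.0]]
force: [0.0, -0.1, -2.6]
finger_gap: 0.0112
gripper_force: 39.5
time: 6.15
tool_pos: [0.4304, -0.0408, 0.0318]
orientation: [[-0.013, 1.0, 0.001], [1.0, 0.013, -0.0], [-0.0, 0.001, -1.0]]
force: [-0.1, -0.6, -1.5]
finger_gap: 0.0115
gripper_force: 39.5
{'uv': [332.5, 236.1], 'confidence': 0.64}
```

View pics/s2c.png

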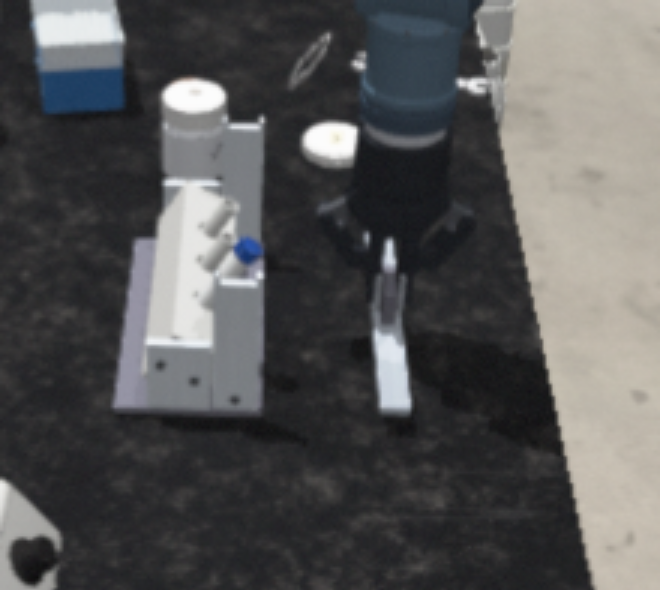

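The bar hangs level about 18 mm above the worktop. The capped tube is still in the near (+y) socket, with its blue cap at crop (247, 250), and both short tubes are in place.

```bash
python3 -m jog '[[[0,0,0],[0,0,7],1],[[0,0,0],[0,0,5],1],[[0,0,0],[0,0,2],1],[[0,0,0],[0,0,1],1],[[0,0,0],[0,0,0],1]]'
python3 -m jog '[[[0,0,0],[0,0,1],1],[[0,0,0],[0,0,0],1],[[0,0,0],[0,0,1],1],[[0,0,0],[0,0,0],1]]'
```

```text
time: 6.75
tool_pos: [0.4299, -0.0407, 0.0161]
orientation: [[-0.013, 1.0, -0.0], [1.0, 0.013, 0.0], [0.0, -0.0, -1.0]]
force: [-0.1, -1.0, -1.0]
finger_gap: 0.0115
gripper_force: 39.6
time: 7.15
tool_pos: [0.4301, -0.0408, 0.0143]
orientation: [[-0.013, 1.0, 0.0], [1.0, 0.013, -0.0], [-0.0, 0.0, -1.0]]
force: [-0.7, 0.0, -1.5]
finger_gap: 0.0112
gripper_force: 39.6
```

```bash
python3 -m jog '[[[0,0,0],[0,0,1],1],[[0,0,0],[0,0,0],1]]'; python3 -m jog '[[[0,0,0],[0,0,1],1],[[0,0,0],[0,0,0],1]]'
```

```text
time: 7.35
tool_pos: [0.4302, -0.0408, 0.0142]
orientation: [[-0.013, 1.0, 0.0], [1.0, 0.013, -0.0], [-0.0, 0.0, -1.0]]
force: [-3.4, 0.3, 9.0]
finger_gap: 0.0114
gripper_force: 41.2
time: 7.55
tool_pos: [0.4302, -0.0408, 0.0142]
orientation: [[-0.013, 1.0, 0.001], [1.0, 0.013, -0.0], [-0.0, 0.001, -1.0]]
force: [-5.9, 2.0, 20.2]
finger_gap: 0.0112
gripper_force: 43.1
```

```bash
python3 -m jog '[[[0,0,0],[0,0,-1],1],[[0,0,0],[0,0,-0.5],0.8],[[0,0,0],[0,0,0],0.5],[[0,0,0],[0,0,0],0.3],[[0,0,0],[0,0,0],0.3]]'
python3 -m jog '[[[0,0,0],[0,0,-10],0.3],[[0,0,0],[0,0,-35],0.3],[[0,0,0],[0,0,-50],0.3],[[0,0,0],[0,0,-50],0.3],[[0,0,0],[0,0,-50],0.3]]'
python3 -m jog '[[[0,0,0],[0,0,-50],0.3],[[0,0,0],[0,0,-30],0.3],[[0,0,0],[0,0,0],0.3],[[0,0,0],[0,0,0],0.3]]'
python3 - <<'E'
from h import *
s=manip.state(); im=manip.get_image('wrist'); C=cam('wrist',s); save(im,'w3.png')
print(np.round(s['tool_pos'],4),s['finger_gap'])
for l in('capped_tube','short_tube_a','socket1','keeper'):
    for d in manip.look_for('wrist',l)[:2]: print(l,np.round(d['uv'],1),round(d['confidence'],2),np.round(onz(C,d['uv'],0.1),3))
for n in('top','side'):
    im=manip.get_image(n); save(im,n+'3.png')
    for l in('keeper','capped_tube','short_tube_a'):
        for d in manip.look_for(n,l)[:2]: print(n,l,np.round(d['uv'],1),round(d['confidence'],2),np.round(onz(cam(n),d['uv'],0.1 if l!='keeper' else .008),3))
a=cv2.imread('pics/w3.png')[40:300,200:560]; b=cv2.imread('pics/side3.png')[150:270,220:380]
cv2.imwrite('pics/c3.png',cv2.resize(a,(800,578)))
E
```

```text
time: 8.05
tool_pos: [0.4301, -0.0408, 0.0136]
orientation: [[-0.013, 1.0, -0.0], [1.0, 0.013, -0.0], [-0.0, -0.0, -1.0]]
force: [0.5, 0.7, 0.1]
finger_gap: 0.0592
gripper_force: 0.0
time: 8.55
tool_pos: [0.4295, -0.0406, 0.2114]
orientation: [[-0.013, 1.0, 0.0], [1.0, 0.013, -0.0], [-0.0, 0.0, -1.0]]
force: [1.4, -0.4, -0.3]
finger_gap: 0.0598
gripper_force: 0.0
time: 8.95
tool_pos: [0.4305, -0.0408, 0.2897]
orientation: [[-0.013, 1.0, 0.002], [1.0, 0.013, -0.001], [-0.001, 0.002, -1.0]]
force: [-0.1, 0.5, -1.3]
finger_gap: 0.0598
gripper_force: 0.0
[ 0.4305 -0.0408  0.2897] 0.05979724675309367
capped_tube [421.3 131.4] 0.79 [0.558 0.01  0.1  ]
short_tube_a [419.2 229.7] 0.61 [ 0.566 -0.084  0.1  ]
socket1 [418.1 161.1] 0.71 [ 0.558 -0.017  0.1  ]
keeper [280.  161.4] 0.64 [ 0.43 -0.02  0.1 ]
top keeper [367.5 182.5] 0.64 [ 0.607 -0.3    0.008]
top keeper [259.4 241.3] 0.6 [0.426 0.053 0.008]
side keeper [330.  234.2] 0.61 [ 0.426 -0.015  0.008]
side capped_tube [275.5 207.9] 0.61 [0.564 0.008 0.1  ]
side capped_tube [314.3 168.3] 0.57 [ 0.467 -0.179  0.1  ]
side short_tube_a [274.9 196.7] 0.39 [ 0.567 -0.039  0.1  ]
side short_tube_a [263.3 222.7] 0.25 [0.59  0.067 0.1  ]
```

View pics/c3.png

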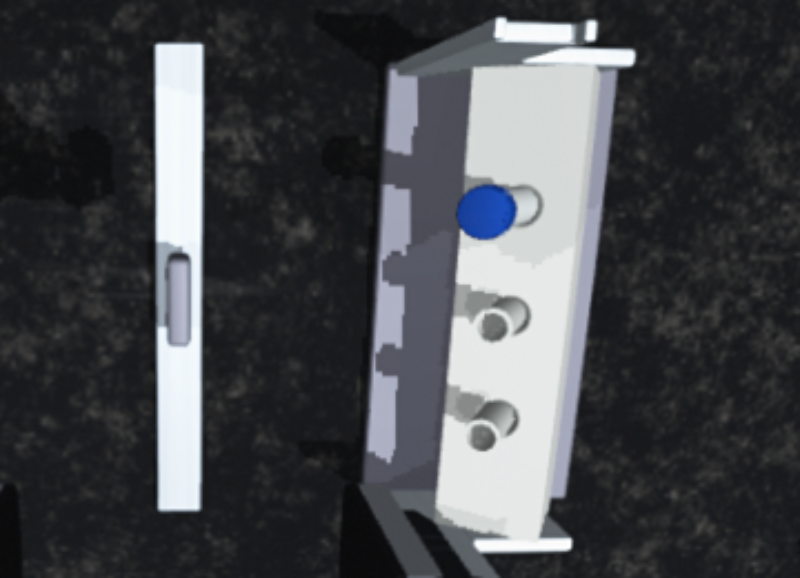

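The cap is clear at wrist pixel ~(419, 135), the short tubes are in place, and the bar lies flat. Next I triangulate the cap from its blue colour.

```bash
python3 - <<'E'
from h import *
from scipy.optimize import least_squares
def blue(f,box):
    im=cv2.imread('pics/'+f); h=cv2.cvtColor(im,cv2.COLOR_BGR2HSV); m=cv2.inRange(h,(105,120,60),(130,255,255))
    k=np.zeros_like(m); x0,y0,x1,y1=box; k[y0:y1,x0:x1]=m[y0:y1,x0:x1]; return k
mk={'wrist':blue('w3.png',(390,110,450,165)),'side':blue('side3.png',(262,185,305,225)),'top':blue('top3.png',(255,180,300,215))}
C={n:cam(n) for n in mk}
cen={}
for n,m in mk.items():
    p=cv2.findNonZero(m)[:,0]; cen[n]=(p.min(0)+p.max(0))/2.; print(n,len(p),p.mean(0),p.min(0),p.max(0))
# cap cylinder model: centre of projected silhouette box vs seen
def cyl(c,a):
    a=a/np.linalg.norm(a); u=np.cross(a,[0,1,0]); u/=np.linalg.norm(u); v=np.cross(a,u); t=np.linspace(0,2*np.pi,60)
    ring=.01*(np.outer(np.cos(t),u)+np.outer(np.sin(t),v)); return np.vstack([c+a*.0095+ring,c-a*.0095+ring])
def res(x,ns):
    out=[]
    for n in ns:
        P=proj(C[n],cyl(x[:3],np.array([-.53,0,.85]))); p=cv2.findNonZero(mk[n])[:,0]
        out+=list(np.r_[P.min(0)-p.min(0)+.5,P.max(0)-p.max(0)-.5])
    return np.array(out)
for ns in(['wrist','side','top'],['wrist','side'],['side','top'],['wrist','top']):
    r=least_squares(res,[.55,.01,.115],args=(ns,)); print(ns,r.x.round(4),r.fun.round(1))
for q in((436,132),(431,180),(424,228)): print(onz(C['wrist'],q,.067).round(4))
W=C['wrist']; print('open ends', [onz(W,(x/2.222+200,y/2.222+40),.067+.033*.857).round(4) for x,y in((493,325),(483,435))])
E
```

```text
wrist 509 [418.3870334  134.81139489] [405 123] [431 147]
side 54 [282.22222222 202.94444444] [278 199] [287 207]
top 25 [272.08 197.4 ] [270 195] [274 200]
['wrist', 'side', 'top'] [0.5485 0.0078 0.1147] [-0.7  0.1  0.7 -0.5 -1.1 -1.4  0.4  1.3  0.  -1.   1.8  1.7]
['wrist', 'side'] [0.5485 0.0076 0.1147] [-0.8  0.3  0.6 -0.3 -1.  -1.4  0.5  1.3]
['side', 'top'] [0.5484 0.0105 0.1167] [-1.  -1.4  0.5  1.3 -0.9 -1.   0.9  1.7]
['wrist', 'top'] [0.5502 0.0075 0.1103] [-0.5  0.2  0.6 -0.7  0.1 -1.3  1.9  1.3]
[0.5843 0.0081 0.067 ]
[ 0.5847 -0.0403  0.067 ]
[ 0.5834 -0.092   0.067 ]
open ends [array([ 0.5645, -0.0415,  0.0953]), array([ 0.5657, -0.0911,  0.0953])]
```

```bash
python3 - <<'E'
from h import *
plan([0.515,0.008,0.166],down(1,33),5)
E
```

```text
rotvec [-0.576  0.001 -0.004] d [  84.9   48.7 -122.7]
[-0.115, 0.0, -0.001] [10.0, 17.0, 25.0]
[-0.115, 0.0, -0.001] [10.0, 14.0, 26.0]
[-0.115, 0.0, -0.001] [9.0, 11.0, 28.0]
[-0.115, 0.0, -0.001] [9.0, 8.0, 29.0]
[-0.115, 0.0, -0.001] [9.0, 4.0, 30.0]
```

```bash
python3 -m jog '[[[-0.115,0,0],[10,17,25],0.4],[[-0.115,0,0],[10,14,26],0.4],[[-0.115,0,0],[9,11,28],0.4],[[-0.115,0,0],[9,8,29],0.4],[[-0.115,0,0],[9,4,30],0.4]]'
python3 -m jog '[[[0,0,0],[0,0,0],0.4],[[0,0,0],[0,0,0],0.4]]'
python3 - <<'E'
from h import *
s=manip.state(); im=manip.get_image('wrist'); C=cam('wrist',s); save(im,'w4.png')
h=cv2.cvtColor(im,cv2.COLOR_RGB2HSV); m=cv2.inRange(h,(105,120,60),(130,255,255)); p=cv2.findNonZero(m)[:,0]
print(p.min(0),p.max(0),len(p)); u=(p.min(0)+p.max(0))/2
# cap-top centre seen along; line at cap-top height
print('cap top at', onz(C,u,.1145+.008).round(4), 'expected', proj(C,[.549-.005,.008,.1225]).round(1))
plan([0.559,0.008,0.0985],down(1,33),5)
E
```

```text
time: 10.1
tool_pos: [0.5119, 0.0057, 0.1694]
orientation: [[-0.013, 0.849, 0.528], [1.0, 0.011, 0.006], [-0.001, 0.528, -0.849]]
force: [0.6, 0.3, -0.3]
finger_gap: 0.0511
gripper_force: 0.0
time: 10.3
tool_pos: [0.5098, 0.0055, 0.1683]
orientation: [[-0.013, 0.855, 0.518], [1.0, 0.011, 0.007], [0.0, 0.518, -0.855]]
force: [0.1, -0.5, 0.0]
finger_gap: 0.0511
gripper_force: 0.0
[276 205] [310 241] 1020
cap top at [0.5461 0.0091 0.1225] expected [[289.9 225.3]]
rotvec [-0.025  0.003 -0.004] d [ 45.7   3.3 -73.3]
[-0.005, 0.001, -0.001] [1.0, 0.0, 17.0]
[-0.005, 0.001, -0.001] [1.0, 0.0, 17.0]
[-0.005, 0.001, -0.001] [1.0, -0.0, 17.0]
[-0.005, 0.001, -0.001] [1.0, -0.0, 17.0]
[-0.005, 0.001, -0.001] [1.0, -0.0, 17.0]
```

View pics/w4.png

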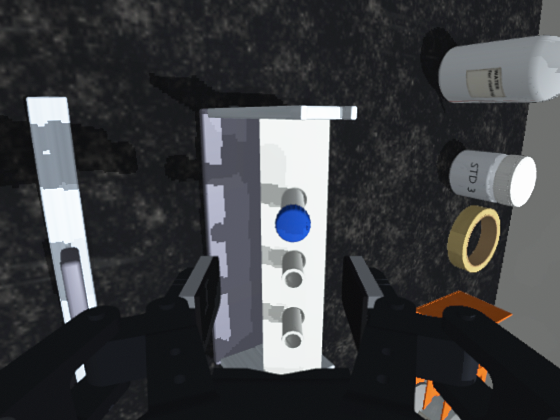

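The cap is at (293, 223), midway between the fingers with clear space around it. The last move goes along the tool axis.

```bash
python3 -m jog '[[[-0.01,0,0],[1,1,22],0.4],[[0,0,0],[1,0,22],0.4],[[0,0,0],[1,0,20],0.4],[[0,0,0],[0,0,13],0.4],[[0,0,0],[0,0,8],0.4]]'
python3 -m jog '[[[0,0,0],[0,0,0],0.4],[[0,0,0],[0,0,0],0.4]]'
python3 - <<'E'
from h import *
s=manip.state();Q=np.array(s['orientation']);t=np.array(s['tool_pos']);g=t-.019*Q[:,2]
print('cap centre in tool axes rel. grasp point, mm',(Q.T@(np.array([.5495,.0085,.1145])-g)*1000).round(1))
im=manip.get_image('side'); save(cv2.resize(im[140:270,210:370],(800,590)),'s5.png'); 
E
```

```text
time: 10.85
tool_pos: [0.5631, 0.0076, 0.1013]
orientation: [[-0.012, 0.844, 0.536], [1.0, 0.011, 0.005], [-0.002, 0.536, -0.844]]
force: [-0.4, -0.1, 0.8]
finger_gap: 0.0509
gripper_force: 0.0
time: 11.05
tool_pos: [0.5597, 0.0083, 0.0998]
orientation: [[-0.013, 0.846, 0.534], [1.0, 0.011, 0.006], [-0.001, 0.534, -0.846]]
force: [-0.3, 0.1, -0.1]
finger_gap: 0.0512
gripper_force: 0.0
cap centre in tool axes rel. grasp point, mm [ 0.4 -0.8  1.2]
```

View pics/s5.png

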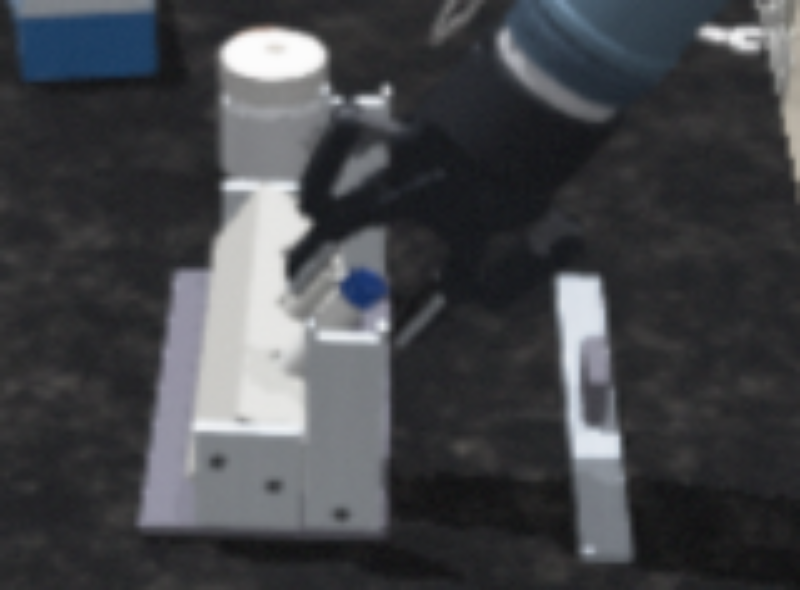

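The cap, at (363, 288), lies between the pads. I'll close on it gently and draw it out along the axis.

```bash
python3 -m jog '[[[0,0,0],[0,0,0],0.6],[[0,0,0],[0,0,0],0.7],[[0,0,0],[0,0,0],1],[[0,0,0],[0,0,0],1],[[0,0,0],[0,0,0],1]]' 30
python3 -m jog '[[[0,0,0],[0,0,0],1],[[0,0,0],[0,0,0],1]]'
python3 -m jog '[[[0,0,0],[0,0,-4],1],[[0,0,0],[0,0,-6],1],[[0,0,0],[0,0,0],1]]'
```

```text
time: 11.6
tool_pos: [0.5591, 0.0086, 0.0996]
orientation: [[-0.013, 0.845, 0.535], [1.0, 0.011, 0.006], [-0.001, 0.535, -0.845]]
force: [-0.9, -0.6, 7.7]
finger_gap: 0.0189
gripper_force: 29.6
time: 11.8
tool_pos: [0.559, 0.0086, 0.0995]
orientation: [[-0.013, 0.845, 0.534], [1.0, 0.011, 0.006], [-0.001, 0.534, -0.845]]
force: [-1.4, 0.3, 6.1]
finger_gap: 0.0189
gripper_force: 29.6
time: 12.1
tool_pos: [0.5531, 0.0086, 0.1079]
orientation: [[-0.013, 0.846, 0.534], [1.0, 0.011, 0.006], [-0.001, 0.534, -0.846]]
force: [2.0, 0.1, 3.9]
finger_gap: 0.0188
gripper_force: 30.3
```

```bash
python3 -m jog '[[[0,0,0],[0,0,-10],1],[[0,0,0],[0,0,-12],1],[[0,0,0],[0,0,-15],1],[[0,0,0],[0,0,-15],1],[[0,0,0],[0,0,-15],1]]'
python3 -m jog '[[[0,0,0],[0,0,-15],1],[[0,0,0],[0,0,-20],1],[[0,0,0],[0,0,-20],1],[[0,0,0],[0,0,-15],1],[[0,0,0],[0,0,-8],1]]'
python3 - <<'E'
from h import *
t=manip.state()['tool_pos']; plan([t[0],t[1],0.29],down(1,0),10)
E
```

```text
time: 12.6
tool_pos: [0.5139, 0.0085, 0.1616]
orientation: [[-0.013, 0.85, 0.527], [1.0, 0.011, 0.007], [0.0, 0.527, -0.85]]
force: [1.1, -0.5, 0.1]
finger_gap: 0.0189
gripper_force: 29.9
time: 13.1
tool_pos: [0.4734, 0.0079, 0.2287]
orientation: [[-0.013, 0.848, 0.53], [1.0, 0.011, 0.006], [-0.0, 0.53, -0.848]]
force: [-0.3, 0.2, 0.1]
finger_gap: 0.019
gripper_force: 29.9
rotvec [ 0.558  0.002 -0.005] d [ 0.   0.  61.3]
[0.056, 0.0, -0.0] [-0.0, 3.0, -5.0]
[0.056, 0.0, -0.0] [-0.0, 3.0, -5.0]
[0.056, 0.0, -0.0] [-0.0, 3.0, -6.0]
[0.056, 0.0, -0.0] [-0.0, 2.0, -6.0]
[0.056, 0.0, -0.0] [-0.0, 2.0, -6.0]
[0.056, 0.0, -0.0] [-0.0, 2.0, -6.0]
[0.056, 0.0, -0.0] [-0.0, 1.0, -6.0]
[0.056, 0.0, -0.0] [-0.0, 1.0, -6.0]
[0.056, 0.0, -0.0] [-0.0, 1.0, -6.0]
[0.056, 0.0, -0.0] [-0.0, 0.0, -6.0]
```

```bash
python3 -m jog '[[[0.056,0,0],[0,3,-5],1],[[0.056,0,0],[0,3,-5],1],[[0.056,0,0],[0,3,-6],1],[[0.056,0,0],[0,2,-6],1],[[0.056,0,0],[0,2,-6],1]]'
python3 -m jog '[[[0.056,0,0],[0,2,-6],1],[[0.056,0,0],[0,1,-6],1],[[0.056,0,0],[0,1,-6],1],[[0.056,0,0],[0,1,-6],1],[[0.056,0,0],[0,0,-6],1]]'
python3 -m jog '[[[0,0,0],[0,0,0],1],[[0,0,0],[0,0,0],1],[[0,0,0],[0,0,0],1],[[0,0,0],[0,0,0],1]]'
python3 - <<'E'
from h import *
s=manip.state(); C=cam('side')
im=manip.get_image('side'); save(cv2.resize(im[60:270,200:420],(620,590)),'s6.png')
x,y,z=s['tool_pos'];print(s['tool_pos'],s['gripper_force'])
foot=[x,y,z-.079]; print('expected foot', proj(C,foot), 'cap', proj(C,[x,y,z+.019]))
for d in manip.silhouettes('side','capped_tube')[:2]:
    p=cv2.findNonZero(d['mask'].astype('uint8'))[:,0]; print(d['uv'],d['confidence'],p.min(0),p.max(0))
E
```

```text
time: 13.6
tool_pos: [0.4736, 0.0079, 0.2593]
orientation: [[-0.013, 0.962, 0.272], [1.0, 0.012, 0.003], [-0.0, 0.272, -0.962]]
force: [-0.4, -0.1, 0.5]
finger_gap: 0.0186
gripper_force: 29.9
time: 14.1
tool_pos: [0.4738, 0.0078, 0.29]
orientation: [[-0.013, 1.0, -0.005], [1.0, 0.013, -0.0], [-0.0, -0.005, -1.0]]
force: [0.1, 0.5, 0.2]
finger_gap: 0.019
gripper_force: 29.9
time: 14.5
tool_pos: [0.4739, 0.0078, 0.2905]
orientation: [[-0.013, 1.0, 0.001], [1.0, 0.013, -0.0], [-0.0, 0.001, -1.0]]
force: [-0.7, -0.5, 0.1]
finger_gap: 0.0189
gripper_force: 29.8
[0.47390116 0.00783163 0.29050698] 29.848212897777557
expected foot [[316.5271945  169.00228373]] cap [[319.55559911 129.54867591]]
[314.5, 149.7] 0.57 [312 125] [324 173]
```

View pics/s6.png

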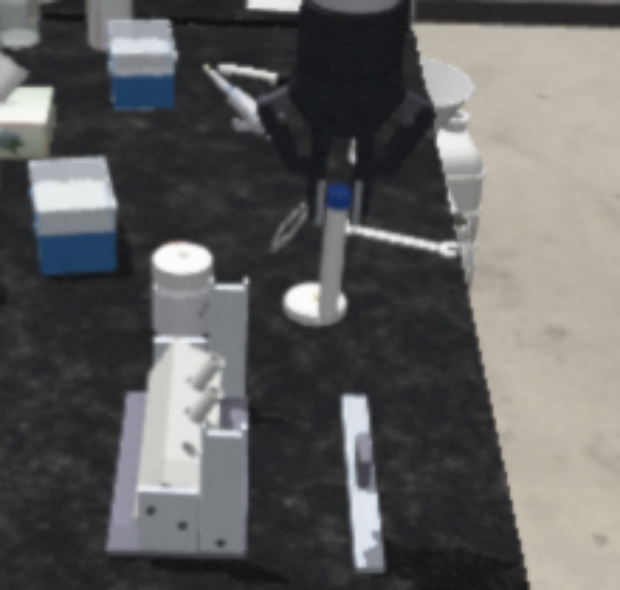

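The tube hangs vertical from the cap. Its foot is at the expected pixel, which puts it about 21 cm up. The bar lies flat and both short tubes are in place.

```bash
python3 -c "
from cell import manip
print(manip.finish_job())"
```

```text
the job is handed in; nothing more can be done
None
```

I handed the job in, though no verdict came back: the keeper bar lies flat on the worktop clear of the stand, and the gripper holds the capped tube upright, foot about 21 cm up, with both short tubes still in their sockets.

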